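# Load the thread waxer

### The arm

A 6-joint arm with a two-finger parallel gripper is mounted at the origin on a cart in front of the work surface, level with it; the furniture and walls round the work are solid. World frame = base frame: x ahead of the robot, y to its left, z up, the work surface at z = 0. Lengths are in m, angles in rad, forces in N, time in s.
With the tool pointing down it reaches from about 0.35 to 0.975 m from the base axis. Payload 4.9 kg.
Tool frame: the origin (TCP) lies between the finger pads; the fingertips stand 25 mm ahead of it and the grasp point (between the pads) lies 6 mm ahead of it; z points along the fingers, y is the line along which they close (so a half turn about z gives the same grasp; the last joint's range is limited). The gripper opens to 85 mm and grips with 20 to 120 N. Pads are 22 mm wide; open, the fingers measure 114 mm over their backs; the gripper's body (76 mm by 85 mm) begins 54 mm behind the grasp point. The pads swing forward as they close: fully open they stand 13 mm farther back than shut.
Start: joints at [1.067, 0.053, 1.613, -0, 1.476, -0.119], TCP at [0.235, 0.579, 0.256] pointing down, gripper open.
Joint ranges: [-3.01, 3.01], [-1.01, 2.22], [0.06, 2.58], [-1.02, 4.17], [0.09, 2.62], [-3.14, 3.14]. Speed limits (rad/s): [2.57, 2.57, 3.14, 3.14, 3.14, 3.14].

### API

Orientations are given as a unit quaternion [w, x, y, z].
In Python, from plant import manip gives the robot as it stands.
- The arm moves only by the shell command python3 -m inch 'ROWS'. ROWS is JSON, a list of rows, each a list of 3 entries, a list of its own where there are three numbers: the shift along the tool's x, y, z in m, then the turn, a rotation vector about the tool's x, y, z in rad, then the opening, from 0 (shut) to 1 (fully open). A call has 1 to 8 rows; each row shifts and turns the commanded pose from where the row before left it, along the tool's axes as they then stand; what a row does not reach is not made up. A row lasts 1/10 s, in which the tool goes at most 50 mm and 8.59 degrees, less where a joint would pass 70% of its speed; a pose out of reach is approached as far as the arm can. A call with a gripper value outside its range is refused whole. The fingers move at their own pace and stop on an object; the grip force is fixed at half the most. Time passes only in rows, so rows that do not move let the fingers close. It gives the time, the measured TCP pose, the force, the opening and the grip force at its end, in the units of the state.
- manip.state(): the state, without advancing time (a new reading comes with each control period).
- manip.grab_frame(name): name is "scene" or "top"; returns (picture, depth): 420x560x3 uint8, red, green, blue; 420x560 float32, m along the optical axis (not along the pixel's ray), 0 where there is no reading.
- manip.camera_params(name): a dict with "camera_matrix" (3x3 intrinsics, pixels), "rvec" (rotation vector, rad) and "tvec" (3), from world to camera coordinates, as OpenCV has them. Camera axes: x right, y down, z forward; pixel columns grow to the right and rows downward; lengths in m; the calibration is good to about 2 mm. A picture is of the moment at which its call begins. camera_params takes no time and is no camera call.
- manip.job_done(): hands the job in; it is judged then, once.
Trained networks look in the newest picture that a camera, given by its name, has taken for a name from the list of things; names that differ only in an ending like _2 or _b are one class to them, and where a whole thing is asked for, a point or a joint stands for the part that bears it (a point fixed in the world has none). Each returns a list of dicts, best first, with "score" (0 to 1); they miss things now and then, are a little off and sometimes report something else, mostly with a low value. They report only what shows in the picture. A call takes as long as a camera call. They do not tell look-alikes from the thing itself.
- manip.look_for(camera, label): "point" ([x, y, z] in m, in world coordinates, good to about 4 mm: the middle of the surface that is visible of it).
The state is a dict: "time": time; "joint_pos": joint angles; "joint_vel": joint speeds; "joint_efforts": joint torques, N m; "tool_pos": TCP position; "tool_rot": TCP orientation; "contact_force": force on the tool from outside, world axes, zero at the start; "ft_torque": the same for the moment, N m; "gripper_width": opening from 0.0 (shut) to 1.0 (fully open); "grasp_force": force on a finger pad.
Only numpy, scipy, OpenCV 4.12 (cv2) and the standard library are available. Lean on these libraries where they do the work, as an engineer would, in place of code of your own. Each camera call takes 0.05 s, during which the arm holds its last target. There are 200 camera calls.

### The job

Pick up the blue wax block that lies on the table and set it down lengthways on the open foot of the sloping thread waxer, then push it up the ramp between the rails against the red sprung plate until the brass catch has come up behind it and holds it there, and let go. Push gently: feel for the catch and do not crush the plate's spring to its end, and leave the white pot and the black tape roll where they are.

Things in the scene. Friction and masses are not known exactly. Their poses are not given: they have to be found in the camera images.
- wax_center (a point): Centre of the blue wax block, 40 x 72 x 32 mm (its own x, y, z), about 0.2 kg, slippery on the waxer, lying flat on the table at the start; its 72 mm length is along its own y. (Another such block on the shelf behind is fixed.) To be gripped across its 40 mm width.
- waxer: Thread waxer: wooden ramp 300 mm long, 84 mm wide, fixed to the table. Origin: on the table under the middle of the ramp's lower edge (toe); x horizontal, toward the upper end; y left looking up the ramp; z up. The deck rises at 8 degrees along x, from 8 mm high at the toe. Its first 95 mm (the foot) has no rails.
- foot (a point): Point on the deck's surface on its centre line 56 mm up from the toe: where the block's underside centre goes, its length along the slope. Axes as the waxer's (not tilted).
- rail_mouth (a point): Point on the deck's centre line, 122 mm up from the toe along the deck: here the aluminium rails become parallel, 44 mm apart inside; below it they flare to about 64 mm apart at 95 mm. Rails 8 mm thick, 10 mm high above the deck. Push the block on its lower end face, 12 mm or more above the deck, to pass over rails and catch. Axes as the waxer's.
- catch_lowest (a point): Point on the deck's centre line, 165 mm up from the toe: lowest possible place of the brass catch's holding face. Catch, red plate and grey housing sit on a carriage clamped at an unmeasured setting, 0 to 34 mm further up the slope. The free plate's face is 66.5 mm above the catch's face; a grey crossbar 38 to 44 mm over the deck lies 10 to 18 mm short of the plate.
- plate (a joint): How far the red plate is pressed up the slope against its spring: 0 free, 0.012 at the hard end. The spring starts at 1.5 N and adds 1.2 N per mm. The catch can rise behind the block once this passes 0.006 (9 N on the plate, 9 to 10 N at the pusher); from 0.010 on the spring is crushed.
- catch (a joint): How far the brass catch is pressed down: 0 fully up (its nose 5.5 mm above the deck), about 0.0055 while the block rides over it. A light spring lifts it; its lower side is a slope, so that the block passes upward but not back.
- cream_pot: White screw-top pot, 43 mm across, 58 mm tall, origin under its centre. Bystander.
- tape_roll: Roll of black tape lying flat, 62 mm across, 19 mm tall, origin under its centre. Bystander.
Things that resemble listed ones, but are neither listed nor needed, are in the scene too. Leave any green or orange look-alike of the part that bears wax_center alone.

How it is judged:
By the outcome, as a careful person would: the job done as asked, in the order asked, and still so for the second after the job is handed in, with the robot touching nothing.
It also fails if it takes over 61 s, if anything falls off the work surface, if the arm or the gripper's body presses on something with over 40 N, if the wrist force passes 120 N, or if a joint passes its speed limit or range.

## Working session

There is one attempt and no reset: what is moved stays moved. The work goes in short steps, Python scripts to look and compute and a shell command to move; the robot and the scene stay as the last step left them, time stands still between calls to the robot, and variables do not carry over. Pictures are saved under pics/ and viewed, at most 10 in all, crops included, and the job is handed in when it is done.

```bash
mkdir -p pics
cat > h.py <<'E'
from plant import manip
import numpy as np, cv2
def cam(n):
    p=manip.camera_params(n); R,_=cv2.Rodrigues(np.array(p["rvec"],float)); return np.array(p["camera_matrix"]),R,np.array(p["tvec"],float).ravel()
def world(n,depth):
    K,R,t=cam(n); v,u=np.mgrid[0:depth.shape[0],0:depth.shape[1]]
    P=np.stack([(u-K[0,2])/K[0,0]*depth,(v-K[1,2])/K[1,1]*depth,depth],-1)
    return (P-t)@R
def pix(n,p):
    K,R,t=cam(n); c=R@np.array(p)+t; return (K@c/c[2])[:2].round(1)
E
python3 - <<'E'
from h import *
print(manip.state())
for n in("scene","top"):
    im,d=manip.grab_frame(n); np.savez(f"pics/{n}0.npz",im=im,d=d); cv2.imwrite(f"pics/{n}0.png",im[...,::-1])
    for l in("wax_center","waxer","cream_pot","tape_roll","plate","catch"):
        print(n,l,[(np.round(r["point"],3).tolist(),round(r["score"],2),pix(n,r["point"]).tolist()) for r in manip.look_for(n,l)])
E
```

```text
{'time': 0.0, 'joint_pos': array([ 1.06703868e+00,  5.33417446e-02,  1.61428691e+00,  2.82102231e-05,
        1.47601455e+00, -1.18996541e-01]), 'joint_vel': array([ 0.00075699,  0.00053614, -0.00128269,  0.00043459,  0.00016287,
       -0.0016314 ]), 'joint_efforts': array([ 1.16829406e-04, -3.93687022e+01, -3.70172346e+01, -1.48331828e-04,
        7.25083562e-03,  2.38424337e-05]), 'tool_pos': array([0.23429885, 0.57880409, 0.25507658]), 'tool_rot': array([-3.27479591e-04,  1.91197294e-01,  9.81551091e-01, -9.71673828e-04]), 'contact_force': array([0.54085555, 0.29223268, 0.37579561]), 'ft_torque': array([-0.02939825,  0.01089978, -0.01014338]), 'grasp_force': 0.0, 'gripper_width': 0.9979681183797979}
scene wax_center [([0.432, -0.063, 0.033], 0.95, [257.9, 241.2]), ([0.376, -0.276, 0.033], 0.88, [290.5, 291.4]), ([0.431, -0.162, 0.029], 0.78, [280.4, 260.1]), ([0.58, 0.073, 0.024], 0.23, [276.1, 211.5])]
scene waxer [([0.577, 0.073, 0.024], 0.76, [275.2, 211.7])]
scene cream_pot [([0.592, -0.184, 0.037], 0.82, [339.1, 241.6])]
scene tape_roll [([0.508, -0.327, 0.02], 0.77, [355.3, 286.9])]
scene plate [([0.658, 0.09, 0.061], 0.53, [294.1, 192.2])]
scene catch []
top wax_center [([0.385, -0.262, 0.033], 0.97, [354.9, 268.8]), ([0.441, -0.036, 0.031], 0.8, [249.1, 242.0]), ([0.433, -0.147, 0.033], 0.56, [300.8, 245.9]), ([0.604, -0.17, 0.057], 0.42, [312.6, 165.4])]
top waxer [([0.562, 0.093, 0.03], 0.97, [190.2, 186.1])]
top cream_pot [([0.604, -0.169, 0.058], 0.8, [312.0, 165.3])]
top tape_roll [([0.512, -0.311, 0.017], 0.78, [374.3, 210.4])]
top plate [([0.662, 0.097, 0.066], 0.56, [186.6, 136.4])]
top catch []
```

View pics/scene0.png

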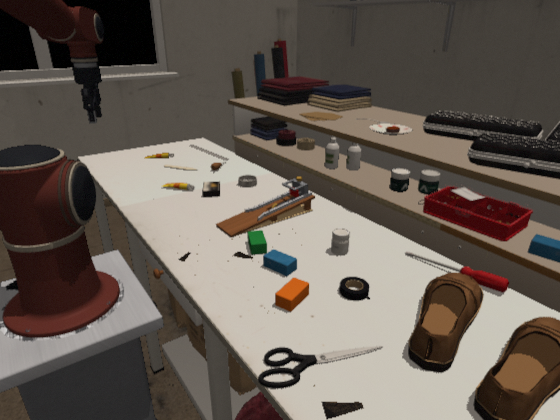

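View pics/top0.png

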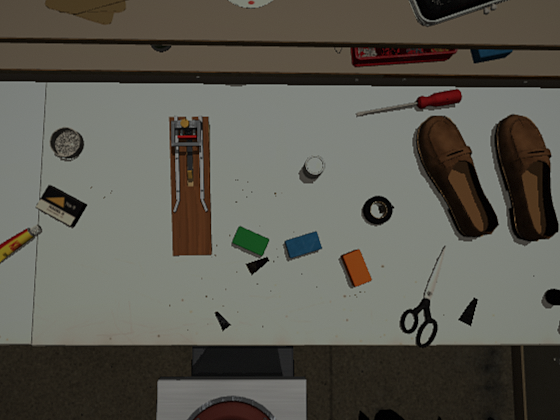

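Candidates: green block (top 250,241), orange block (356,268), fixed blue on the shelf (490,55; scene 545,247), and the blue block on the table (303,245; scene 280,261). I choose the last. The waxer's toe is at about (192,255), with its upper end at (190,116).

Run:
```python
from h import *
z=np.load("pics/top0.npz"); im,d=z["im"],z["d"]; W=world("top",d)
hsv=cv2.cvtColor(im,cv2.COLOR_RGB2HSV)
print("tbl z",np.median(W[250:300,100:200,2]))
def rect(P):
    (c,s,a)=cv2.minAreaRect((P[:,:2]*1000).astype(np.float32)); return np.round(c,1),np.round(s,1),round(a,2)
m=np.zeros(d.shape,bool); m[225:265,280:326]=1
b=m&(hsv[...,0]>95)&(hsv[...,0]<125)&(hsv[...,1]>120)&(W[...,2]>.026)
P=W[b]; print("blue",len(P),P.mean(0),P[:,2].min(),P[:,2].max(),rect(P))
m=np.zeros(d.shape,bool); m[105:262,160:222]=1
w=m&(hsv[...,0]<20)&(hsv[...,1]>80)&(W[...,2]>.003)&(W[...,2]<.052)
P=W[w]; print("waxer",len(P),P[:,2].min(),P[:,2].max(),rect(P),cv2.boxPoints(cv2.minAreaRect((P[:,:2]*1000).astype(np.float32))))
A=np.c_[P[:,:2],np.ones(len(P))]; s=np.linalg.lstsq(A,P[:,2],rcond=None)[0]; print("plane",s,np.degrees(np.arctan(np.hypot(*s[:2]))),np.degrees(np.arctan2(s[1],s[0])))
cv2.imwrite("pics/c1.png",np.hstack([cv2.resize(im[105:265,160:222],None,fx=3.5,fy=3.5,interpolation=2),cv2.resize(im[175:335,270:390],None,fx=3.5,fy=3.5,interpolation=2)])[...,::-1])
```

```text
tbl z 0.0011973250999022815
blue 586 [ 0.43628161 -0.15080902  0.03335189] 0.027824802220240065 0.03862300767010633 (array([ 436.5, -151.1]), array([37.9, 71.2]), 16.93)
waxer 3794 0.0030317217029737628 0.05197602938329758 (array([562.6,  93.3]), array([297.7,  83.3]), 1.49) [[412.7504   131.05669 ]
 [414.91495   47.795364]
 [712.50476   55.531845]
 [710.3402   138.79317 ]]
plane [ 0.1320347   0.01074035 -0.04600051] 7.546082242781832 4.650480745351795
```

View pics/c1.png

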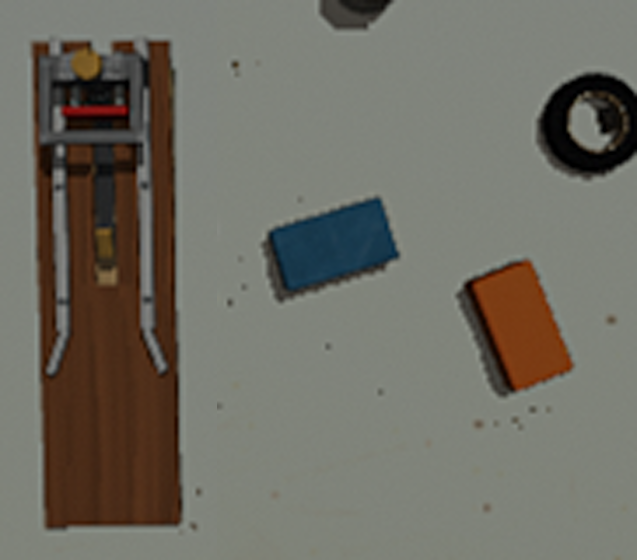

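The crop shows the blue block flat and clear of its neighbours. The waxer's toe is at the bottom and its rails are centred, with the catch at crop (105,245) and the red plate at (95,110). Block: (0.4365, -0.151), long axis at 106.9°. Waxer toe: (0.414, 0.089), yaw 1.5°. Measured sizes match the ones given, so I set out.

```bash
cat >> h.py <<'E'
from scipy.spatial.transform import Rotation as Ro
TOE=np.array([.4138,.0894,0.]); YAW=np.radians(1.49)
def deck(s,h,off=0):  # s along deck, h normal, off left
    c,k=np.cos(np.radians(8)),np.sin(np.radians(8)); l=np.array([c*s-k*h,off,.008+k*s+c*h])
    return TOE+Ro.from_euler('z',YAW).apply(l)
def ori(yang,pitch=0): # tool y azimuth deg; tool down, pitched up-ramp by deg
    a=np.radians(yang); y=np.array([np.cos(a),np.sin(a),0]); z=np.array([0,0,-1.]); R=np.c_[np.cross(y,z),y,z]
    return Ro.from_rotvec(-np.radians(pitch)*np.array([-np.sin(YAW),np.cos(YAW),0]))*Ro.from_matrix(R)
def cur():
    s=manip.state(); q=s["tool_rot"]; return np.array(s["tool_pos"]),Ro.from_quat([q[1],q[2],q[3],q[0]])
def go(p,R):
    c,Q=cur(); print("t",round(manip.state()["time"],2),"shift(now axes)",Q.inv().apply(p-c).round(4),"shift(target axes)",R.inv().apply(p-c).round(4),"turn",(Q.inv()*R).as_rotvec().round(3))
E
python3 -m inch '[[[-0.025,-0.032,0],[0,0,0],1],[[-0.025,-0.032,0],[0,0,0],1],[[-0.025,-0.032,0],[0,0,0],1],[[-0.025,-0.032,0],[0,0,0],1],[[-0.025,-0.032,0],[0,0,0],1],[[-0.025,-0.032,0],[0,0,0],1],[[-0.025,-0.032,0],[0,0,0],1],[[-0.025,-0.032,0],[0,0,0],1]]'
python3 -m inch '[[[-0.025,-0.032,0],[0,0,0],1],[[-0.025,-0.032,0],[0,0,0],1],[[-0.025,-0.032,0],[0,0,0],1],[[-0.025,-0.032,0],[0,0,0],1],[[-0.025,-0.032,0],[0,0,0],1],[[-0.025,-0.032,0],[0,0,0],1],[[-0.025,-0.032,0],[0,0,0],1],[[-0.025,-0.032,0],[0,0,0],1]]'
python3 -m inch '[[[0,0,0],[0,0,0.148],1],[[0,0,0],[0,0,0.148],1],[[0,0,0],[0,0,0.148],1],[[0,0,0],[0,0,0.148],1],[[0,0,0],[0,0,0.148],1],[[0,0,0],[0,0,0.148],1],[[0,0,0],[0,0,0],1],[[0,0,0],[0,0,0],1]]'
python3 -c "
from h import *
go(np.array([.4365,-.151,.031]),ori(16.9))"
```

```text
time: 1.5
tool_pos: [0.324, 0.2655, 0.2565]
tool_rot: [0.0, 0.191, 0.982, 0.0]
contact_force: [0.6, -0.9, -0.1]
gripper_width: 0.997
grasp_force: 0.0
time: 2.3
tool_pos: [0.4133, -0.0472, 0.2567]
tool_rot: [0.001, 0.191, 0.982, 0.0]
contact_force: [0.3, 0.8, -0.4]
gripper_width: 1.0
grasp_force: 0.0
time: 3.1
tool_pos: [0.4131, -0.0454, 0.2564]
tool_rot: [0.0, 0.593, 0.805, 0.0]
contact_force: [0.6, -0.1, -0.3]
gripper_width: 1.001
grasp_force: 0.0
t 3.1 shift(now axes) [-0.1077 -0.009   0.2254] shift(target axes) [-0.1078 -0.0083  0.2254] turn [0.    0.    0.006]
```

```bash
python3 -m inch '[[[-0.036,-0.003,0.035],[0,0,0.006],1],[[-0.036,-0.003,0.035],[0,0,0],1],[[-0.036,-0.003,0.035],[0,0,0],1],[[0,0,0],[0,0,0],1],[[0,0,0],[0,0,0],1]]'
python3 - <<'E'
from h import *
go(np.array([.4365,-.151,.031]),ori(16.9))
im,d=manip.grab_frame("scene"); cv2.imwrite("pics/s1.png",cv2.resize(im[160:330,180:380],None,fx=3,fy=3)[...,::-1])
W=world("scene",d);hsv=cv2.cvtColor(im,cv2.COLOR_RGB2HSV)
m=np.zeros(d.shape,bool); m[240:285,255:305]=1
b=m&(hsv[...,0]>95)&(hsv[...,0]<125)&(hsv[...,1]>120)&(W[...,2]>.029)
P=W[b]; print(len(P),P.mean(0),cv2.minAreaRect((P[:,:2]*1000).astype(np.float32)))
E
```

```text
time: 3.6
tool_pos: [0.4352, -0.1509, 0.151]
tool_rot: [-0.001, 0.597, 0.802, -0.0]
contact_force: [0.8, 0.2, -0.3]
gripper_width: 0.999
grasp_force: 0.0
t 3.6 shift(now axes) [-0.0008  0.0015  0.12  ] shift(target axes) [-0.0005  0.0013  0.12  ] turn [-0.002 -0.002 -0.003]
263 [ 0.42915711 -0.16248682  0.03640972] ((229.80984497070312, -474.8710632324219), (832.2435302734375, 71.42300415039062), 57.56726837158203)
```

View pics/s1.png

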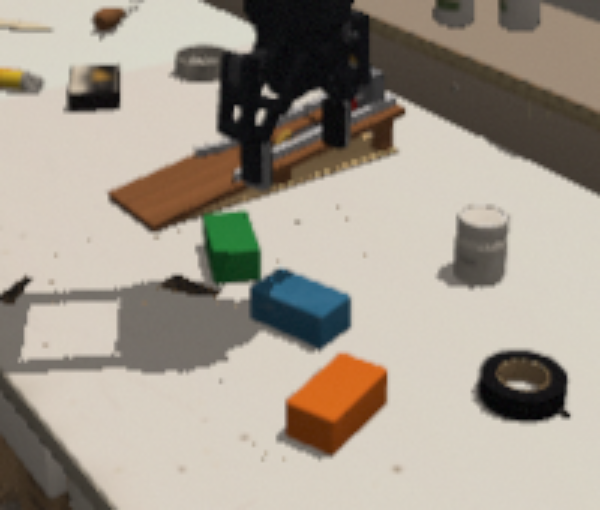

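The gripper hovers above the blue block (crop 300,305), which is unobstructed. The green (230,245) and orange (338,400) blocks are clear of the fingers.

```bash
python3 -m inch '[[[0,0.001,0.03],[0,0,0],1],[[0,0,0.03],[0,0,0],1],[[0,0,0.03],[0,0,0],1],[[0,0,0.02],[0,0,0],1],[[0,0,0.01],[0,0,0],1],[[0,0,0],[0,0,0],1],[[0,0,0],[0,0,0],1]]'
python3 -m inch '[[[0,0,0],[0,0,0],0],[[0,0,0],[0,0,0],0],[[0,0,0],[0,0,0],0],[[0,0,0],[0,0,0],0],[[0,0,0],[0,0,0],0],[[0,0,0],[0,0,0],0],[[0,0,0],[0,0,0],0],[[0,0,0],[0,0,0],0]]'
python3 -m inch '[[[0,0,-0.02],[0,0,0],0],[[0,0,-0.04],[0,0,0],0],[[0,0,-0.04],[0,0,0],0],[[0,0,0],[0,0,0],0]]'
python3 -c "
from h import *
go(deck(56,0)*0+deck(.056,.033+.06),ori(91.5,8))"
```

```text
time: 4.35
tool_pos: [0.438, -0.1507, 0.0337]
tool_rot: [0.002, 0.596, 0.803, 0.0]
contact_force: [0.7, -0.7, 0.2]
gripper_width: 0.998
grasp_force: 0.0
time: 5.15
tool_pos: [0.4374, -0.1509, 0.0328]
tool_rot: [0.001, 0.597, 0.802, 0.0]
contact_force: [-0.2, -0.6, 5.6]
gripper_width: 0.453
grasp_force: 62.9
time: 5.55
tool_pos: [0.4398, -0.1522, 0.1376]
tool_rot: [0.005, 0.597, 0.802, 0.001]
contact_force: [1.1, -0.1, -2.7]
gripper_width: 0.455
grasp_force: 62.0
t 5.55 shift(now axes) [0.2279 0.0854 0.0286] shift(target axes) [-0.0185  0.2421  0.0326] turn [-0.09  -0.108 -1.303]
```

```bash
python3 -m inch '[[[0.028,0.01,0],[0,0,-0.145],0],[[0,0,0],[0,0,-0.145],0],[[0,0,0],[0,0,-0.145],0],[[0,0,0],[0,0,-0.145],0],[[0,0,0],[0,0,-0.145],0],[[0,0,0],[0,0,-0.145],0],[[0,0,0],[0,0,-0.145],0],[[0,0,0],[0,0,-0.145],0]]'
python3 -m inch '[[[0,0.03,0],[0,0,-0.145],0],[[0,0.03,0],[0,0,0],0],[[0,0.03,0],[0,0,0],0],[[0,0.03,0],[0,0,0],0],[[0,0.03,0],[0,0,0],0],[[0,0.03,0],[0,0,0],0],[[0,0,0],[0,0,0],0],[[0,0,0],[0,0,0],0]]'
python3 -c "
from h import *
go(deck(.056,.033+.06),ori(91.5,8))"
```

```text
time: 6.35
tool_pos: [0.4369, -0.1202, 0.1297]
tool_rot: [-0.002, 0.056, 0.998, 0.001]
contact_force: [0.5, 0.0, -2.8]
gripper_width: 0.459
grasp_force: 61.7
time: 7.15
tool_pos: [0.4367, 0.0592, 0.1302]
tool_rot: [-0.001, -0.014, 1.0, -0.0]
contact_force: [0.5, 0.0, -1.7]
gripper_width: 0.462
grasp_force: 62.1
t 7.15 shift(now axes) [-0.0205  0.0307  0.0223] shift(target axes) [-0.0171  0.0308  0.025 ] turn [-0.    -0.143  0.002]
```

```bash
python3 -m inch '[[[0,0.015,0],[0,-0.143,0.002],0],[[-0.017,0.015,0.02],[0,0,0],0],[[0,0,0],[0,0,0],0],[[0,0,0],[0,0,0],0],[[0,0,0],[0,0,0],0]]'
python3 - <<'E'
from h import *
go(deck(.056,.033),ori(91.5,8))
ims=[]
for n in("top","scene"):
    im,d=manip.grab_frame(n); np.savez(f"pics/{n}2.npz",im=im,d=d); ims.append(cv2.resize(im[110:270,150:270] if n=="top" else im[170:250,210:330],(396,528) if n=="top" else (400,267)))
b=np.zeros((528,800,3),np.uint8); b[:,:396]=ims[0]; b[:267,400:]=ims[1]; cv2.imwrite("pics/c2.png",b[...,::-1])
E
```

```text
time: 7.65
tool_pos: [0.457, 0.0885, 0.1145]
tool_rot: [0.071, -0.011, 0.997, 0.001]
contact_force: [-0.0, 0.4, -1.6]
gripper_width: 0.46
grasp_force: 62.0
t 7.65 shift(now axes) [0.0017 0.0021 0.0664] shift(target axes) [0.0015 0.002  0.0665] turn [-0.001  0.003 -0.003]
```

View pics/c2.png

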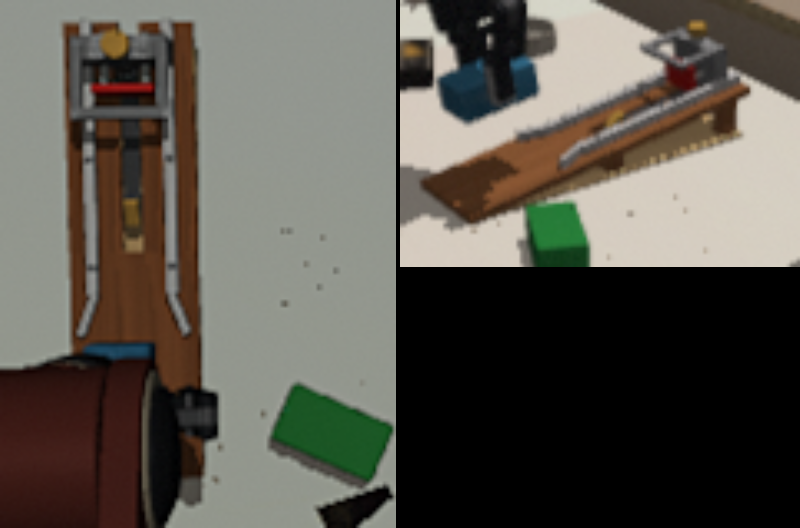

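Block held parallel to the ramp above the foot (crop 118,350 in top view); scene view shows its tilt matching. Check its lateral and lengthwise offset numerically.

Run:
```python
from h import *
c,Q=cur()
for n in("top","scene"):
    z=np.load(f"pics/{n}2.npz"); im,d=z["im"],z["d"]; W=world(n,d); hsv=cv2.cvtColor(im,cv2.COLOR_RGB2HSV)
    b=(hsv[...,0]>95)&(hsv[...,0]<125)&(hsv[...,1]>110)&(W[...,2]>.06)&(W[...,2]<.16)&(abs(W[...,0]-.45)<.08)&(abs(W[...,1]-.09)<.06)
    L=Q.inv().apply(W[b]-c)*1000
    print(n,len(L),np.percentile(L,[1,5,50,95,99],axis=0).round(1).tolist())
```

```text
top 95 [[-35.3, -50.2, -39.5], [-35.2, -32.1, -10.0], [-32.1, -3.4, 0.6], [-10.8, 14.4, 21.4], [-7.7, 16.1, 23.7]]
scene 272 [[-31.6, -51.1, -27.4], [-28.7, -22.7, 0.1], [17.5, -17.7, 6.0], [38.0, 12.9, 25.8], [38.8, 20.6, 28.0]]
```

```bash
python3 -m inch '[[[0,0.002,0.02],[0,0,-0.003],0],[[0,0,0.02],[0,0,0],0],[[0,0,0.014],[0,0,0],0],[[0,0,0.006],[0,0,0],0],[[0,0,0],[0,0,0],0],[[0,0,0],[0,0,0],0]]'
python3 -m inch '[[[0,0,0.002],[0,0,0],0],[[0,0,0.002],[0,0,0],0],[[0,0,0],[0,0,0],0]]'
python3 -c "
from h import *
go(deck(.056,.033),ori(91.5,8))"
```

```text
time: 8.35
tool_pos: [0.4659, 0.0915, 0.0559]
tool_rot: [0.072, -0.013, 0.997, 0.001]
contact_force: [0.7, 0.2, -1.3]
gripper_width: 0.46
grasp_force: 62.1
time: 8.65
tool_pos: [0.4659, 0.0917, 0.0514]
tool_rot: [0.072, -0.014, 0.997, 0.001]
contact_force: [0.6, -0.0, -2.1]
gripper_width: 0.462
grasp_force: 62.1
t 8.65 shift(now axes) [ 0.0016 -0.0009  0.0027] shift(target axes) [ 0.0016 -0.0009  0.0027] turn [-0.     0.004  0.001]
```

```bash
python3 -m inch '[[[0,-0.001,0.001],[0,0.004,0],0],[[0,0,0],[0,0,0],0]]'
python3 -m inch '[[[0,0,0.001],[0,0,0],0],[[0,0,0],[0,0,0],0]]'
python3 -m inch '[[[0,0,0.001],[0,0,0],0],[[0,0,0],[0,0,0],0]]'
```

```text
time: 8.85
tool_pos: [0.466, 0.0906, 0.0502]
tool_rot: [0.069, -0.014, 0.997, 0.001]
contact_force: [-0.3, -1.3, -2.4]
gripper_width: 0.458
grasp_force: 62.1
time: 9.05
tool_pos: [0.466, 0.0906, 0.0491]
tool_rot: [0.069, -0.014, 0.998, 0.001]
contact_force: [0.2, -1.1, -2.0]
gripper_width: 0.46
grasp_force: 62.1
time: 9.25
tool_pos: [0.4665, 0.0907, 0.0485]
tool_rot: [0.07, -0.014, 0.997, 0.001]
contact_force: [-0.4, 0.6, 0.2]
gripper_width: 0.459
grasp_force: 62.2
```

```bash
python3 -m inch '[[[0,0,0.0007],[0,0,0],0],[[0,0,0],[0,0,0],0]]'
python3 -m inch '[[[0,0,0],[0,0,0],0.7],[[0,0,0],[0,0,0],0.7],[[0,0,0],[0,0,0],0.7],[[0,0,0],[0,0,0],0.7]]'
python3 -m inch '[[[0,0,-0.02],[0,0,0],0.7],[[0,0,-0.04],[0,0,0],0.7],[[0,0,-0.03],[0,0,0],0.7],[[0.04,0,0],[0,0,0],0],[[0.04,0,0],[0,0,0],0],[[0.04,0,0],[0,0,0],0]]'
python3 - <<'E'
from h import *
print(cur()[0])
ims=[]
for n in("top","scene"):
    im,d=manip.grab_frame(n); np.savez(f"pics/{n}3.npz",im=im,d=d); ims.append(cv2.resize(im[110:270,150:270] if n=="top" else im[170:250,210:330],(396,528) if n=="top" else (400,267)))
    W=world(n,d); hsv=cv2.cvtColor(im,cv2.COLOR_RGB2HSV)
    b=(hsv[...,0]>95)&(hsv[...,0]<125)&(hsv[...,1]>110)&(W[...,2]>.015)&(W[...,2]<.08)&(abs(W[...,0]-.47)<.1)&(abs(W[...,1]-.09)<.06)
    P=W[b]-TOE-[0,0,.008]; L=Ro.from_euler('y',8,degrees=True).apply(Ro.from_euler('z',-YAW).apply(P))*1000
    print(n,len(L),np.percentile(L,[1,5,50,95,99],axis=0).round(1).tolist(),cv2.minAreaRect(L[L[:,2]>27][:,:2].astype(np.float32)))
b=np.zeros((528,800,3),np.uint8); b[:,:396]=ims[0]; b[:267,400:]=ims[1]; cv2.imwrite("pics/c3.png",b[...,::-1])
E
```

```text
time: 9.45
tool_pos: [0.4671, 0.0908, 0.0486]
tool_rot: [0.07, -0.014, 0.997, 0.001]
contact_force: [-2.8, 0.3, 5.0]
gripper_width: 0.456
grasp_force: 62.8
time: 9.85
tool_pos: [0.4663, 0.0906, 0.0474]
tool_rot: [0.069, -0.014, 0.997, 0.001]
contact_force: [0.5, 0.9, 0.9]
gripper_width: 0.701
grasp_force: 0.0
time: 10.45
tool_pos: [0.3339, 0.0871, 0.1199]
tool_rot: [0.069, -0.014, 0.998, 0.001]
contact_force: [-1.8, 0.2, 0.8]
gripper_width: 0.193
grasp_force: 0.0
[0.33393007 0.08706168 0.11986045]
top 663 [[23.4, -20.0, 8.3], [27.2, -19.5, 21.7], [60.3, -2.0, 33.1], [91.2, 16.0, 36.2], [93.6, 17.9, 37.6]] ((58.019615173339844, -0.7749748229980469), (70.06993103027344, 38.52655029296875), 0.6546503305435181)
scene 370 [[19.9, -22.9, 5.4], [21.1, -21.5, 7.9], [51.5, -17.3, 27.3], [86.5, 11.3, 32.1], [89.3, 15.9, 32.9]] ((56.57420349121094, -2.575490951538086), (39.548194885253906, 72.15380859375), 88.21654510498047)
```

View pics/c3.png

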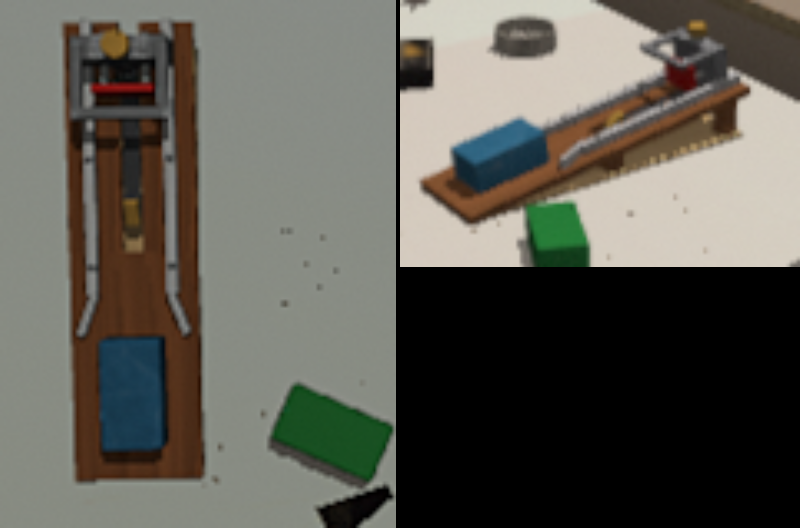

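Block sits lengthways on the foot, centred (top crop 132,395; s≈57 mm, offset ≈-1 mm), and hasn't slid. Next: measure the plate's setting and get behind the block.

```bash
cat >> h.py <<'E'
def tod(W): return Ro.from_euler('y',8,degrees=True).apply(Ro.from_euler('z',-YAW).apply(W-TOE-[0,0,.008]))*1000
E
python3 -m inch '[[[0.001,0,0],[0,0,0],0],[[0,0,0],[0,0,0],0],[[0,0,0],[0,0,0],0],[[0,0,0],[0,0,0],0]]'
python3 - <<'E'
from h import *
for n in("top","scene"):
    z=np.load(f"pics/{n}3.npz"); im,d=z["im"],z["d"]; W=world(n,d); hsv=cv2.cvtColor(im,cv2.COLOR_RGB2HSV)
    m=(abs(W[...,1]-.095)<.045)&(W[...,0]>.55)&(W[...,0]<.74)&(W[...,2]>.01)&(W[...,2]<.12)
    for nm,k in(("red",((hsv[...,0]<6)|(hsv[...,0]>172))&(hsv[...,1]>150)),("brass",(hsv[...,0]>17)&(hsv[...,0]<28)&(hsv[...,1]>130))):
        L=tod(W[m&k]); print(n,nm,len(L),np.percentile(L,[3,25,50,75,97],axis=0).round(1).tolist() if len(L) else "")
go(deck(-.005,.039),ori(91.5,8))
E
```

```text
time: 10.95
tool_pos: [0.3348, 0.087, 0.1202]
tool_rot: [0.069, -0.013, 0.998, 0.001]
contact_force: [1.0, -1.0, 0.3]
gripper_width: 0.001
grasp_force: 0.0
top red 74 [[249.6, -18.7, -1.1], [250.3, -11.2, 26.7], [252.0, -1.0, 30.5], [254.1, 7.6, 32.4], [260.0, 20.1, 34.3]]
top brass 98 [[167.1, -7.4, -3.0], [179.6, -3.3, 3.8], [271.6, 0.2, 57.1], [277.2, 2.4, 59.3], [283.4, 6.4, 62.3]]
scene red 46 [[233.0, -27.9, 6.7], [247.8, -17.1, 10.8], [248.7, -7.1, 16.3], [250.2, 1.6, 20.9], [253.6, 13.0, 38.6]]
scene brass 32 [[167.8, -8.7, -1.2], [177.7, -5.1, 3.2], [270.0, -1.2, 53.5], [275.4, 1.8, 56.0], [281.2, 10.5, 56.8]]
t 10.95 shift(now axes) [-0.0578  0.0003  0.0831] shift(target axes) [-0.0576  0.0003  0.0831] turn [-0.    -0.002  0.001]
```

```bash
python3 -m inch '[[[-0.03,0,0],[0,0,0],0],[[-0.02,0,0.02],[0,0,0],0],[[0,0,0.03],[0,0,0],0],[[0,0,0.025],[0,0,0],0],[[0,0,0.008],[0,0,0],0],[[0,0,0],[0,0,0],0],[[0,0,0],[0,0,0],0]]'
python3 -c "
from h import *
go(deck(.005,.039),ori(91.5,8))"
```

```text
time: 11.65
tool_pos: [0.3958, 0.0888, 0.0455]
tool_rot: [0.07, -0.014, 0.997, 0.001]
contact_force: [-0.5, 0.8, 0.1]
gripper_width: 0.003
grasp_force: 0.0
t 11.65 shift(now axes) [-0.0176  0.0002  0.0006] shift(target axes) [-0.0176  0.0002  0.0006] turn [-0.     0.     0.001]
```

```bash
python3 -m inch '[[[-0.005,0,0.0005],[0,0,0],0],[[-0.005,0,0],[0,0,0],0],[[-0.005,0,0],[0,0,0],0],[[-0.004,0,0],[0,0,0],0],[[-0.004,0,0],[0,0,0],0],[[-0.004,0,0],[0,0,0],0],[[-0.004,0,0],[0,0,0],0],[[-0.004,0,0],[0,0,0],0]]'
python3 -m inch '[[[-0.004,0,0],[0,0,0],0],[[-0.004,0,0],[0,0,0],0],[[-0.004,0,0],[0,0,0],0],[[-0.004,0,0],[0,0,0],0],[[-0.004,0,0],[0,0,0],0],[[-0.004,0,0],[0,0,0],0],[[-0.004,0,0],[0,0,0],0],[[-0.004,0,0],[0,0,0],0]]'
python3 - <<'E'
from h import *
c,Q=cur(); print("tcp deck",tod(c)); go(deck(.150,.039),ori(91.5,8))
im,d=manip.grab_frame("scene"); cv2.imwrite("pics/c4.png",cv2.resize(im[170:250,210:330],(720,480))[...,::-1])
E
```

```text
time: 12.45
tool_pos: [0.4299, 0.0897, 0.0488]
tool_rot: [0.069, -0.014, 0.998, 0.001]
contact_force: [-0.8, -0.5, 0.2]
gripper_width: -0.002
grasp_force: 0.5
time: 13.25
tool_pos: [0.4618, 0.0905, 0.0535]
tool_rot: [0.069, -0.014, 0.997, 0.001]
contact_force: [-0.2, 0.3, -0.4]
gripper_width: -0.0
grasp_force: 0.4
tcp deck [53.8881255  -0.11370004 38.35141975]
t 13.25 shift(now axes) [-0.0961 -0.     -0.0007] shift(target axes) [-0.0961  0.0001 -0.0006] turn [-0.    -0.001  0.001]
```

View pics/c4.png

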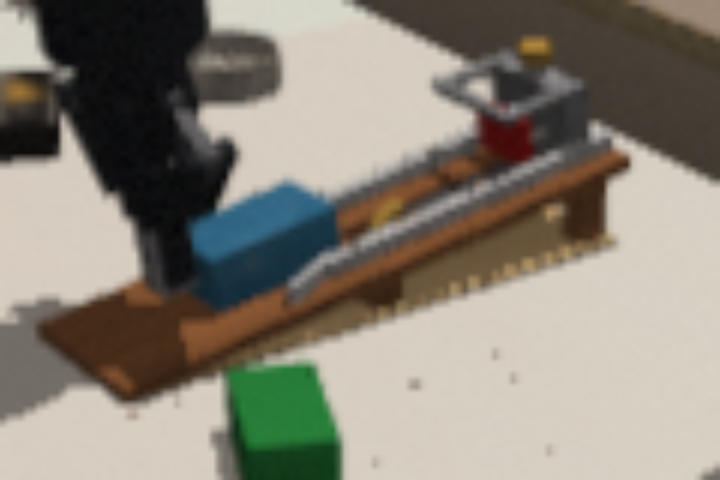

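The block (crop 265,245) is straight, pushed on its lower face by the shut fingers (165,270), and entering the flare. Continue.

```bash
python3 -m inch '[[[-0.004,0,0],[0,0,0],0],[[-0.004,0,0],[0,0,0],0],[[-0.004,0,0],[0,0,0],0],[[-0.004,0,0],[0,0,0],0],[[-0.004,0,0],[0,0,0],0],[[-0.004,0,0],[0,0,0],0],[[-0.004,0,0],[0,0,0],0],[[-0.004,0,0],[0,0,0],0]]'
python3 -m inch '[[[-0.004,0,0],[0,0,0],0],[[-0.004,0,0],[0,0,0],0],[[-0.004,0,0],[0,0,0],0],[[-0.004,0,0],[0,0,0],0],[[-0.004,0,0],[0,0,0],0],[[-0.004,0,0],[0,0,0],0],[[-0.004,0,0],[0,0,0],0],[[-0.004,0,0],[0,0,0],0]]'
python3 -m inch '[[[-0.004,0,0],[0,0,0],0],[[-0.004,0,0],[0,0,0],0],[[-0.004,0,0],[0,0,0],0],[[-0.004,0,0],[0,0,0],0],[[-0.004,0,0],[0,0,0],0],[[-0.004,0,0],[0,0,0],0]]'
python3 - <<'E'
from h import *
c,Q=cur(); print("tcp deck",tod(c)); go(deck(.160,.039),ori(91.5,8))
im,d=manip.grab_frame("scene"); cv2.imwrite("pics/c5.png",cv2.resize(im[150:250,220:340],(720,600))[...,::-1])
E
```

```text
time: 14.1
tool_pos: [0.4935, 0.0914, 0.0579]
tool_rot: [0.069, -0.014, 0.997, 0.001]
contact_force: [-0.7, 0.1, -0.2]
gripper_width: 0.002
grasp_force: 0.4
time: 14.9
tool_pos: [0.5252, 0.0923, 0.0624]
tool_rot: [0.069, -0.014, 0.997, 0.001]
contact_force: [-2.1, 0.6, -0.0]
gripper_width: 0.001
grasp_force: 0.5
time: 15.5
tool_pos: [0.5489, 0.0929, 0.0657]
tool_rot: [0.069, -0.014, 0.997, 0.001]
contact_force: [-1.5, 0.4, -0.3]
gripper_width: -0.002
grasp_force: 0.5
tcp deck [1.41888506e+02 6.16511188e-03 3.83236234e+01]
t 15.5 shift(now axes) [-0.0181 -0.     -0.0007] shift(target axes) [-0.0181 -0.     -0.0007] turn [-0.    -0.001  0.001]
```

View pics/c5.png

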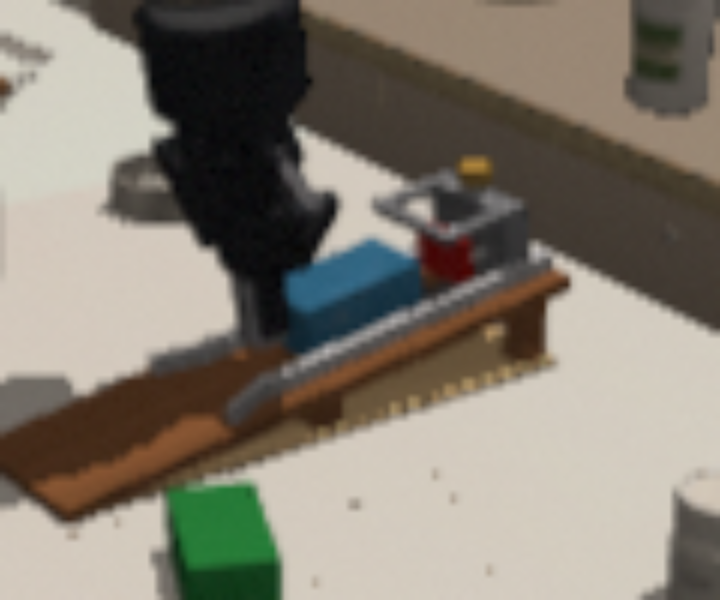

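The block (crop 350,290) is between the rails, about 20 mm short of the plate (445,255). Force is 1–2 N. I'll shorten the steps.

```bash
python3 -m inch '[[[-0.003,0,0],[0,0,0],0],[[-0.003,0,0],[0,0,0],0],[[-0.003,0,0],[0,0,0],0],[[-0.003,0,0],[0,0,0],0],[[-0.002,0,0],[0,0,0],0],[[0,0,0],[0,0,0],0]]' | grep -E "pos|contact"
for i in 1; do python3 -m inch '[[[-0.001,0,0],[0,0,0],0],[[-0.001,0,0],[0,0,0],0],[[-0.001,0,0],[0,0,0],0],[[0,0,0],[0,0,0],0]]'| grep -E "pos|contact"; done
python3 -m inch '[[[-0.001,0,0],[0,0,0],0],[[-0.001,0,0],[0,0,0],0],[[0,0,0],[0,0,0],0]]'| grep -E "pos|contact"
python3 -c "
from h import *
print(tod(cur()[0]))"
```

```text
tool_pos: [0.5629, 0.0933, 0.0678]
contact_force: [0.2, -0.6, 0.1]
tool_pos: [0.5656, 0.0933, 0.0681]
contact_force: [0.3, -0.8, 0.4]
tool_pos: [0.5676, 0.0934, 0.0683]
contact_force: [-0.9, 0.0, 0.0]
[ 1.60693151e+02 -9.45128650e-04  3.82745183e+01]
```

```bash
python3 -m inch '[[[-0.001,0,0],[0,0,0],0],[[-0.001,0,0],[0,0,0],0],[[0,0,0],[0,0,0],0]]'| grep -E "pos|contact"
python3 -m inch '[[[-0.001,0,0],[0,0,0],0],[[-0.001,0,0],[0,0,0],0],[[0,0,0],[0,0,0],0]]'| grep -E "pos|contact"
python3 -m inch '[[[-0.001,0,0],[0,0,0],0],[[0,0,0],[0,0,0],0]]'| grep -E "pos|contact"
python3 -m inch '[[[-0.001,0,0],[0,0,0],0],[[0,0,0],[0,0,0],0]]'| grep -E "pos|contact"
```

```text
tool_pos: [0.5696, 0.0934, 0.0686]
contact_force: [-0.5, -0.3, 0.1]
tool_pos: [0.5716, 0.0935, 0.0689]
contact_force: [0.5, 0.1, -0.8]
tool_pos: [0.5725, 0.0936, 0.069]
contact_force: [-0.1, -0.3, -0.5]
tool_pos: [0.5735, 0.0936, 0.0692]
contact_force: [0.2, -0.8, 0.5]
```

```bash
python3 -m inch '[[[-0.001,0,0],[0,0,0],0],[[0,0,0],[0,0,0],0]]'| grep -E "pos|contact"
python3 -m inch '[[[-0.001,0,0],[0,0,0],0],[[0,0,0],[0,0,0],0]]'| grep -E "pos|contact"
python3 -m inch '[[[-0.001,0,0],[0,0,0],0],[[0,0,0],[0,0,0],0]]'| grep -E "pos|contact"
```

```text
tool_pos: [0.5743, 0.0936, 0.0692]
contact_force: [-1.9, 0.1, -0.6]
tool_pos: [0.5749, 0.0936, 0.0691]
contact_force: [-3.7, 0.1, 0.8]
tool_pos: [0.5758, 0.0936, 0.0691]
contact_force: [-4.6, 0.2, 1.5]
```

```bash
python3 -m inch '[[[-0.001,0,0],[0,0,0],0],[[0,0,0],[0,0,0],0]]'| grep -E "pos|contact"
python3 -m inch '[[[-0.001,0,0],[0,0,0],0],[[0,0,0],[0,0,0],0]]'| grep -E "pos|contact"
python3 -m inch '[[[-0.001,0,0],[0,0,0],0],[[0,0,0],[0,0,0],0]]'| grep -E "pos|contact"
```

```text
tool_pos: [0.5767, 0.0937, 0.0692]
contact_force: [-5.5, 0.3, 1.5]
tool_pos: [0.5774, 0.0937, 0.0693]
contact_force: [-6.6, -0.5, 2.4]
tool_pos: [0.578, 0.0937, 0.0692]
contact_force: [-7.4, -0.5, 1.7]
```

```bash
python3 -m inch '[[[-0.001,0,0],[0,0,0],0],[[0,0,0],[0,0,0],0]]'| grep -E "pos|contact"
python3 -m inch '[[[-0.001,0,0],[0,0,0],0],[[0,0,0],[0,0,0],0]]'| grep -E "pos|contact"
python3 -m inch '[[[-0.001,0,0],[0,0,0],0],[[0,0,0],[0,0,0],0],[[0,0,0],[0,0,0],0]]'| grep -E "pos|contact"
```

```text
tool_pos: [0.5787, 0.0938, 0.0692]
contact_force: [-7.4, -0.5, 3.7]
tool_pos: [0.5793, 0.0938, 0.0691]
contact_force: [-9.5, -0.5, 3.1]
tool_pos: [0.58, 0.0938, 0.0691]
contact_force: [-10.3, 0.9, 3.8]
```

```bash
python3 -m inch '[[[-0.001,0,0],[0,0,0],0],[[0,0,0],[0,0,0],0],[[0,0,0],[0,0,0],0]]'| grep -E "pos|contact"
python3 -m inch '[[[-0.001,0,0],[0,0,0],0],[[0,0,0],[0,0,0],0],[[0,0,0],[0,0,0],0]]'| grep -E "pos|contact"
```

```text
tool_pos: [0.5807, 0.0938, 0.0691]
contact_force: [-11.5, -0.2, 3.0]
tool_pos: [0.5813, 0.0939, 0.069]
contact_force: [-11.8, -0.7, 4.0]
```

About 7.5 mm of plate travel. Now back off and feel whether the catch holds: the force should vanish after roughly 2 mm.

```bash
python3 -m inch '[[[0,0,0],[0,0,0],0],[[0,0,0],[0,0,0],0],[[0.001,0,0],[0,0,0],0],[[0.001,0,0],[0,0,0],0],[[0,0,0],[0,0,0],0]]'| grep -E "pos|contact"
python3 -m inch '[[[0.001,0,0],[0,0,0],0],[[0,0,0],[0,0,0],0]]'| grep -E "pos|contact"
python3 -m inch '[[[0.001,0,0],[0,0,0],0],[[0,0,0],[0,0,0],0]]'| grep -E "pos|contact"
python3 -m inch '[[[0.001,0,0],[0,0,0],0],[[0,0,0],[0,0,0],0]]'| grep -E "pos|contact"
```

```text
tool_pos: [0.5804, 0.0938, 0.0689]
contact_force: [-6.8, -0.4, -0.4]
tool_pos: [0.5803, 0.0938, 0.0692]
contact_force: [-3.7, 0.4, -2.5]
tool_pos: [0.5801, 0.0937, 0.0699]
contact_force: [-3.5, -0.8, -1.5]
tool_pos: [0.58, 0.0937, 0.0706]
contact_force: [-2.0, 0.1, -0.9]
```

```bash
python3 -m inch '[[[0.002,0,0],[0,0,0],0],[[0.002,0,0],[0,0,0],0],[[0,0,0],[0,0,0],0]]'| grep -E "pos|contact"
python3 -m inch '[[[0.02,0,0],[0,0,0],0],[[0.04,0,0],[0,0,0],0],[[0.04,0,-0.02],[0,0,0],0],[[0,0,-0.04],[0,0,0],0],[[0.04,0,-0.04],[0,0,0],0],[[0.04,0,0],[0,0,0],0],[[0,0,0],[0,0,0],0]]'| grep -E "pos|contact"
python3 - <<'E'
from h import *
for n in("top","scene"):
    im,d=manip.grab_frame(n); W=world(n,d); hsv=cv2.cvtColor(im,cv2.COLOR_RGB2HSV)
    b=(hsv[...,0]>95)&(hsv[...,0]<125)&(hsv[...,1]>110)&(W[...,2]>.02)&(W[...,2]<.1)&(W[...,0]>.4)&(W[...,0]<.75)&(abs(W[...,1]-.095)<.05)
    L=tod(W[b]); print(n,len(L),np.percentile(L,[1,5,50,95,99],axis=0).round(1).tolist())
    c=im[110:270,150:270] if n=="top" else im[165:235,240:330]
    c=cv2.resize(c,(396,528) if n=="top" else (400,311))
    if n=="top": B=np.zeros((528,800,3),np.uint8); B[:,:396]=c
    else: B[:311,400:]=c
    for l in ("cream_pot","tape_roll"): print(l,[np.round(r["point"],3).tolist() for r in manip.look_for(n,l)[:1]])
cv2.imwrite("pics/c6.png",B[...,::-1])
E
```

```text
tool_pos: [0.5758, 0.0936, 0.07]
contact_force: [-0.3, 0.6, 0.1]
tool_pos: [0.385, 0.0887, 0.1385]
contact_force: [-0.3, -0.2, -0.5]
top 570 [[184.8, -19.9, 20.6], [187.1, -19.5, 28.8], [216.0, -2.0, 33.1], [251.8, 15.9, 37.0], [254.0, 17.6, 45.7]]
cream_pot [[0.603, -0.17, 0.061]]
tape_roll [[0.513, -0.312, 0.018]]
scene 266 [[180.9, -24.9, 9.0], [182.1, -21.8, 11.8], [208.2, -15.4, 28.1], [242.2, 12.6, 32.8], [249.3, 15.7, 40.0]]
cream_pot [[0.593, -0.185, 0.04]]
tape_roll [[0.507, -0.325, 0.017]]
```

View pics/c6.png

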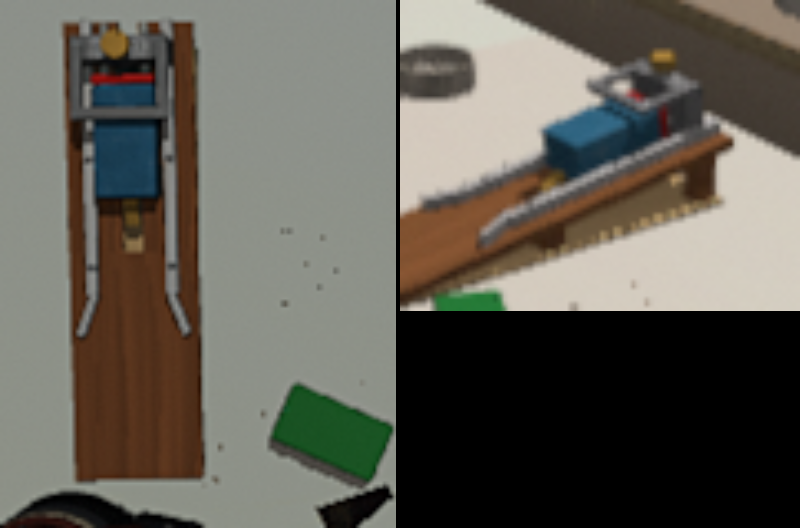

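The block (top crop 127,140) lies between the rails. The red plate is still pressed in about 6 mm (row 77, was 88), and the brass catch (130,218) stands up behind the block. The pot and tape roll haven't moved.

```bash
python3 -c "
from h import *
print(manip.job_done())"
```

```text
the job is handed in; nothing more can be done
None
```

The blue wax block is up the ramp between the rails, held against the pressed plate by the brass catch; I pressed the plate about 7.5 mm (short of the 10 mm crush point), left the pot and tape roll where they were, and handed the job in with the arm clear.

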